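Hang the lopsided weigh scoop on the sprung weighing arm

ROBOT

A 7-joint arm with a two-finger parallel gripper is mounted at the origin on the work surface. World frame = base frame: x ahead of the robot, y to its left, z up, the work surface at z = 0. Lengths are in mm, angles in rad, forces in N, time in s.
With the tool pointing down it reaches from about 400 to 900 mm from the base axis. Payload 5.6 kg.
Tool frame: the origin (TCP) lies midway between the tips of the shut fingers; the grasp point (between the pads) lies 19 mm behind it; x points along the fingers, y is the direction in which the jaws open and shut, and the axes are right-handed (so a half turn about x gives the same grasp; the last joint's range is limited). The gripper opens to 92 mm and grips with 3 to 60 N. Pads are 20 mm wide; open, the fingers measure 128 mm over their backs; the gripper's body (75 mm by 189 mm) begins 69 mm behind the grasp point.
Start: joints at [-1.331, 0.468, -0.012, 1.603, 0.006, 1.071, -0.056], TCP at [181.423, 624.176, 179.992] pointing down, gripper open.
Joint ranges: [-2.53, 2.53], [-0.31, 2.02], [-1.57, 1.55], [0.28, 2.44], [-1.29, 4.43], [0.15, 1.84], [-2.92, 2.92]. Speed limits (rad/s): [2.57, 2.57, 3.14, 3.14, 3.14, 3.14, 3.14].

INTERFACE

Orientations are given as a rotation vector (axis times angle).
In Python, from cell import robot, grip, kin, viewer gives the robot as it stands. Calls block until the motion is done:
- robot.movep(position, orientation): joint-space move of the TCP to a pose.
- robot.servo_line(position, feed=150, rotation=None): straight line of the TCP; rotation=None keeps the orientation; feed is the mean speed in mm/s.
- robot.goto_joints(angles): joint-space move.
- grip(opening, newtons=None): opening from 0.0 (shut) to 1.0 (fully open); newtons is the grip in N (None keeps the last); returns when the fingers have stopped.
- robot.hold(seconds).
- kin.ik(position, orientation): joint angles nearest the present ones, or None.
- robot.observe(): the state.
- viewer.read_camera(name): name is "scene" or "top"; returns the picture (400x640x3 uint8, red, green, blue); there is no depth.
- viewer.camera_info(name): a dict with "camera_matrix" (3x3 intrinsics, pixels), "R" (3x3) and "t" (3): a world point X has camera coordinates R X + t. Camera axes: x right, y down, z forward; pixel columns grow to the right and rows downward; lengths in mm; the calibration is good to about 2 mm. A picture is of the moment at which its call begins. camera_info takes no time and is no camera call.
A pose or a line that the arm cannot do raises robot.IKError and nothing moves.
- robot.job_done(): hands the job in, once; it reports no verdict.
Trained networks look in the newest picture that a camera, given by its name, has taken for a name from the list of things; names that differ only in an ending like _2 or _b are one class to them, and where a whole thing is asked for, a point or a joint stands for the part that bears it (a point fixed in the world has none). Each returns a list of dicts, best first, with "confidence" (0 to 1); they miss things now and then, are a little off and sometimes report something else, mostly with a low value. They report only what shows in the picture. A call takes as long as a camera call. They do not tell look-alikes from the thing itself.
- viewer.silhouettes(name, camera): "mask" (400x640 bool, what is visible of it).
- viewer.pinpoint(name, camera): "at" ([x, y, z] in mm, in the coordinates of the camera as it stood for that picture, good to about 4 mm: a listed point, or the origin of a listed thing).
The state is a dict: "t": time; "joints": joint angles; "joint_velocities": joint speeds; "joint_torque": joint torques, N m; "tcp_pos": TCP position; "tcp_rot": TCP orientation; "contact_force": force on the tool from outside, world axes, zero at the start; "wrist_torque": the same for the moment, N m; "grip_width": opening from 0.0 (shut) to 1.0 (fully open).
Only numpy, scipy, OpenCV 4.12 (cv2) and the standard library are available. Lean on these libraries where they do the work, as an engineer would, in place of code of your own. Each camera call takes 0.05 s, during which the arm holds its last target.

TASK

Pick up the steel weigh scoop by its grip tab and hang it on the sprung arm of the weighing post, with the arm in the notch of the scoop's bail and between the arm's upturned tip and its collar. Ease it down until the arm has sunk and carries the whole weight before you slowly let go, so that the scoop never drops, bounces or swings, and leave it hanging level and still. Do not push hard on the arm, and leave the drinking flask, the can and the carton where they are.

Things in the scene. Friction and masses are not known exactly. Their poses are not given: they have to be found in the camera images.
- scoop: Loose steel weigh scoop, weight unknown, under 1 kg. Origin on its underside, straight below bail notch and centre of mass; z up. Tray 90 wide (x -45..45), from y -65 (walled end, dark cast weight) to +115 (open spout); sides 35 high, 22 near the spout. A bail stands over it in the y-z plane: 12 mm uprights at both ends, level bar 10 thick, z 115..127. Window below it open both ways along x.
- scoop_notch (a point): Point (0, 0, 128.5) of the scoop, axes as the scoop's: where the axis of the 12 mm arm lies when seated. Here, off the bail's middle, the bar is kinked up into an upside-down V notch: faces at 90 degrees, 44 wide at the bar's underside, inner apex at z 137, outside top 147. Only in the notch does the scoop hang level; it may be hung either way round.
- scoop_tab (a point): Point (0, 44, 155) of the scoop, axes as the scoop's: middle of the flat grip tab that stands on the bail's bar beside the notch. The tab spans y 26..62, from the bar's top (z 127) up to z 172, and is 10 thick in x: grip it across x, from above.
- scale: Fixed weighing post; origin under the centre of its housing, z up. Grey housing 110 x 130 x 150 high on a 150 x 170 base. A plunger 20 thick comes out of its top and carries a round load arm, 12 thick, running level along the post's -x to an upturned tip centred 150 out; unloaded, the arm's axis is 255 above the table. Plunger and arm sink together under load.
- hook_seat (a point): Point on the arm's axis 125 out from the plunger; sinks with the arm. Axes as the post's: x along the arm towards the plunger, z up. It is midway between the upturned tip (inner side 144 out, its end 18 above the arm's axis) and a collar on the arm, 26 across, 100 to 106 out.
- weigh_arm (a joint): How far the arm has sunk, in m: 0 unloaded, stop at 0.085. Spring of 120 N/m with light damping: it sinks 8.3 mm per newton hung on it.
- flask: Bystander: closed blue drinking flask with black cap, 68 across, 180 high, loose, standing. Origin under its centre.
- can: Bystander: food can 74 across, 110 high, loose, standing. Origin under its centre.
- carton: Bystander: closed cardboard carton 100 x 140 x 80 high, loose. Origin under its centre.
There are look-alikes about, which are no part of the job. What is meant by the scoop is not red, and is the smaller of those in its own colour.

How it is judged (in metres and radians):
On the way, in this order (a step that is already met when the one before it is completed fails the run):
1. the scoop is lifted clear of the table (height (world z) of scoop above 0.04 m), for 0.2 s.
2. the arm lies in the notch and bears on it while the scoop is still held (distance between scoop_notch and hook_seat below 0.015 m and contact force between scoop and scale above 1 N and contact force between the fingers and scoop above 0.5 N), for 0.2 s.
At the end, for the whole second after the job is handed in: The scoop hangs from the arm alone: the arm's axis lies in the notch (within 6 mm across and in height, within 15 mm of the seat point along the arm), the scoop is level within 0.12 rad and still (below 0.03 m/s), and the arm has sunk by more than 15 mm (x of scoop_notch in the frame of hook_seat between -0.015 and 0.015 m and y of scoop_notch in the frame of hook_seat between -0.006 and 0.006 m and z of scoop_notch in the frame of hook_seat between -0.006 and 0.006 m and angle between scoop's own z axis and vertical below 0.12 rad and value of joint weigh_arm above 0.015 m and linear speed of scoop below 0.03 m/s); the robot touches nothing.
It fails at once if the scoop moves faster than 0.07 m/s while not held: dropped, bounced or swung on release (contact force between the fingers and scoop below 0.05 N and linear speed of scoop above 0.07 m/s).
It fails at once if the scoop is pressed on the weighing post with more than 15 N (contact force between scoop and scale above 15 N).
It fails at once if the gripper or robot pushes the weighing post with more than 8 N (contact force between any of the fingers, the arm and scale above 8 N).
It fails at once if the drinking flask, the can or the carton is moved by more than 30 mm (distance of any of flask, can, carton from where it was at the start of the episode above 0.03 m).
It also fails if it takes over 64 s, if anything falls off the work surface, if the arm or the gripper's body presses on something with over 40 N, if the wrist force passes 120 N, or if a joint passes its speed limit or range.

## Working session

There is one attempt and no reset: what is moved stays moved. The work goes in short steps, each a Python script; the robot and the scene stay as the last script left them, time stands still between calls to the robot, and variables do not carry over. Pictures are saved under pics/ and viewed, and the job is handed in when it is done.

```bash
ls; mkdir -p pics; cat > h.py <<'E'
import numpy as np, cv2
from cell import robot, grip, kin, viewer
def save(img,n): cv2.imwrite('pics/'+n,cv2.cvtColor(img,cv2.COLOR_RGB2BGR))
def toworld(name,p):
    c=viewer.camera_info(name);R=np.array(c['R']);t=np.array(c['t']).ravel()
    return R.T@(np.array(p)-t)
def proj(name,X):
    c=viewer.camera_info(name);R=np.array(c['R']);t=np.array(c['t']).ravel();q=np.array(c['camera_matrix'])@(R@np.array(X,float)+t)
    return q[:2]/q[2]
E
python3 - <<'E'
from h import *
np.set_printoptions(precision=1,suppress=True)
for c in ['scene','top']:
    save(viewer.read_camera(c),c+'0.png')
    ci=viewer.camera_info(c);print(c,-np.array(ci['R']).T@np.array(ci['t']).ravel())
    for n in ['scoop','scoop_notch','scoop_tab','scale','hook_seat','flask','can','carton']:
        for d in viewer.pinpoint(n,c):
            w=toworld(c,d['at']);print(n,round(d['confidence'],2),w,proj(c,w))
print(robot.observe())
E
```

```text
pics
scene [1280.3   76.3 1064.6]
scoop 0.92 [215.3 274.   -0.3] [436.7 186.6]
scoop 0.76 [475.3 230.4  -0.6] [421.2 249.2]
scoop 0.71 [676.4 411.1   1. ] [490.9 322.3]
scoop 0.63 [749.  -78.4   4.2] [296.5 317.7]
scoop_notch 0.93 [477.4 230.9 129.9] [429.4 221. ]
scoop_notch 0.77 [210.9 274.9 178.8] [448.5 143.9]
scoop_notch 0.68 [678.3 407.1 129.4] [504.5 297. ]
scoop_notch 0.59 [ 620.5 -425.2   -3.3] [185.8 258.8]
scoop_tab 0.96 [678.5 456.1 155.7] [530.1 294.4]
scoop_tab 0.89 [232.8 336.2 217.1] [473.2 141.2]
scoop_tab 0.75 [493.8 272.3 152.7] [447.  222.4]
scale 0.68 [748.5 -76.6  -0.7] [297.3 318.5]
hook_seat 0.83 [623.4 -80.6 255.6] [302.5 217. ]
flask 0.61 [736.5 176.7   0.5] [397.1 329.6]
can 0.76 [ 620.8 -424.6   -1.7] [185.8 258.6]
carton 0.7 [492.8 271.5 151.7] [446.6 222.3]
carton 0.61 [ 426.3 -333.    -0.9] [237.3 211. ]
top [ 344.3  -40.7 1544.5]
scoop 0.91 [223.8 280.   -2.2] [219.9 276.6]
scoop 0.9 [476.9 231.7  -1.6] [236.8 205.3]
scoop 0.83 [678.5 408.9   1.8] [190.2 148.6]
scoop_notch 0.73 [217.7 277.9 179.7] [208.1 283. ]
scoop_notch 0.61 [677.2 409.2 128.1] [179
[... 201 characters left out ...]
61.9 137.7]
scoop_tab 0.74 [493.1 271.5 157.1] [216.2 195.6]
scale 0.55 [753.7 -76.2  -2.4] [324.4 131.9]
hook_seat 0.81 [626.7 -76.9 251.3] [326.1 151.2]
flask 0.93 [736.1 180.6  -0.3] [253.9 134.8]
can 0.58 [ 623.  -419.4   -1.4] [418.4 169.4]
carton 0.72 [ 431.1 -330.4   -0.8] [393.7 221.8]
{'t': 0.9, 'joints': array([-1.3,  0.5, -0. ,  1.6,  0. ,  1.1, -0.1]), 'joint_velocities': array([ 0., -0., -0.,  0.,  0.,  0., -0.]), 'joint_torque': array([ -0. , -52. ,  -0. , -24.4,  -0.1,   0. ,   0. ]), 'tcp_pos': array([181.4, 624.2, 180. ]), 'tcp_rot': array([ 0.2,  1.6, -0.2]), 'contact_force': array([ 0.2, -0. ,  0.8]), 'wrist_torque': array([-0., -0.,  0.]), 'grip_width': 1.001414983080022}
```

```bash
python3 - <<'E'
import cv2
a=cv2.imread('pics/scene0.png');b=cv2.imread('pics/top0.png')
cv2.imwrite('pics/crop0.png',cv2.resize(a[110:360,380:580],(480,600),interpolation=cv2.INTER_CUBIC))
cv2.imwrite('pics/cropt0.png',cv2.resize(b[110:310,130:350],(660,600),interpolation=cv2.INTER_CUBIC))
E
```

```text
(no output)
```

View pics/scene0.png

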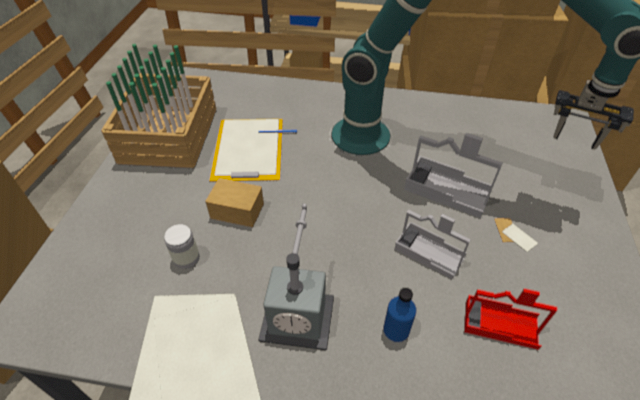

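View pics/top0.png

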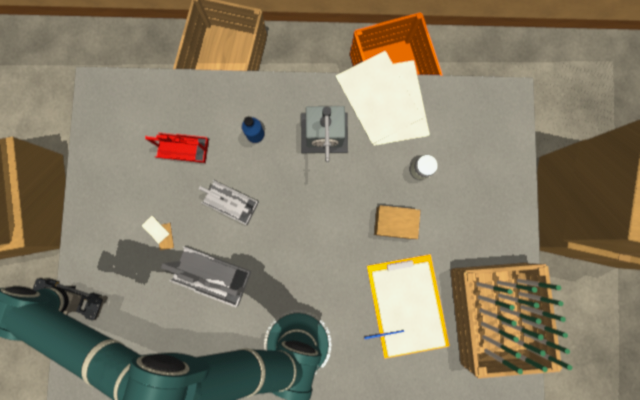

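```bash
sleep 1
```

```text
(no output)
```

View pics/crop0.png

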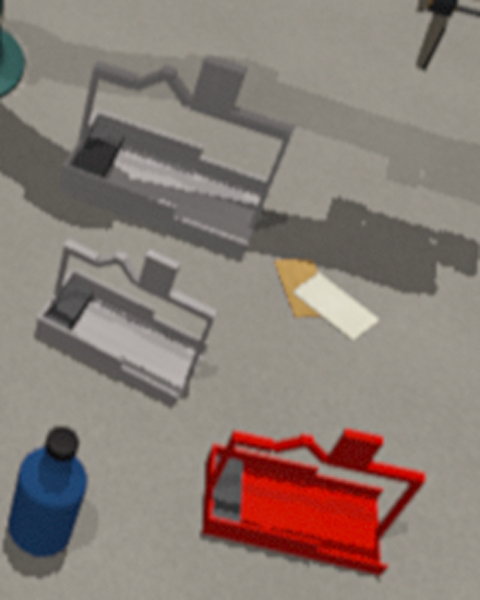

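View pics/cropt0.png

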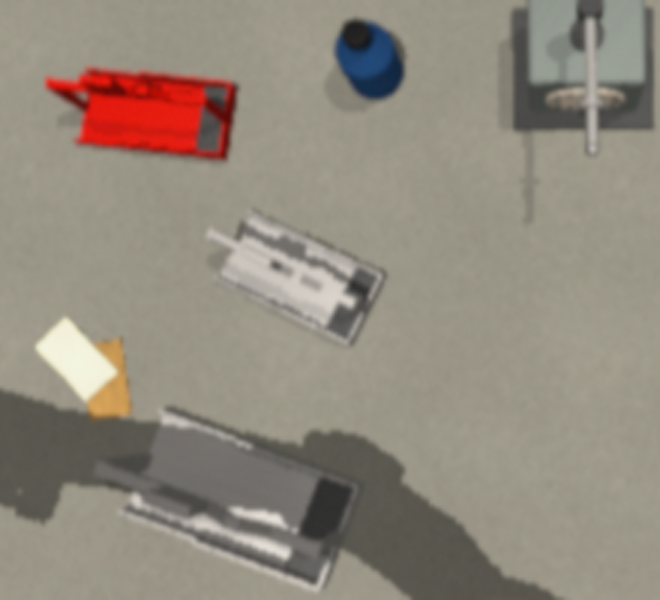

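Candidates for the scoop in the scene view:
- large steel one at (455,175)
- small steel one at (432,245)
- red one at (507,320)

The scoop I want is not red and is the smaller of the two steel ones, so I choose (432,245). Its notch measures about 129.8 mm and its tab about 155 mm, which matches; the large one's notch is at 179 mm. The arm tip is at about (304,207). Next I check the fits by overlay.

```bash
cat >> h.py <<'E'
def frame(o,yaw):
    c,s=np.cos(yaw),np.sin(yaw);M=np.array([[c,-s,0],[s,c,0],[0,0,1]])
    return lambda p: np.array(o,float)+M@np.array(p,float)
def overlay(cam,img,segs,box,k,name,cols=None):
    x0,y0,x1,y1=box
    im=cv2.resize(img[y0:y1,x0:x1],None,fx=k,fy=k,interpolation=cv2.INTER_CUBIC)
    for a,b in segs:
        pa=((proj(cam,a)+.5-[x0,y0])*k).astype(int);pb=((proj(cam,b)+.5-[x0,y0])*k).astype(int)
        cv2.line(im,tuple(int(v) for v in pa),tuple(int(v) for v in pb),(0,255,0),1)
    save(im,name);return im
def scoopsegs(f):
    P=[(-45,-65,0),(45,-65,0),(45,115,0),(-45,115,0)]
    s=[(f(P[i]),f(P[(i+1)%4])) for i in range(4)]
    T=[(0,26,127),(0,26,172),(0,62,172),(0,62,127)]
    s+=[(f(T[i]),f(T[i+1])) for i in range(3)]
    s+=[(f((0,-22,115)),f((0,0,137))),(f((0,0,137)),f((0,22,115)))]
    return s
def postsegs(f,d=0):
    z=255-d
    s=[(f((0,0,z)),f((-150,0,z))),(f((-150,0,z)),f((-150,0,z+18)))]
    P=[(-55,-65,150),(55,-65,150),(55,65,150),(-55,65,150)]
    s+=[(f(P[i]),f(P[(i+1)%4])) for i in range(4)]
    P=[(-75,-85,0),(75,-85,0),(75,85,0),(-75,85,0)]
    s+=[(f(P[i]),f(P[(i+1)%4])) for i in range(4)]
    return s
E
python3 - <<'E'
from h import *
ims={c:cv2.cvtColor(cv2.imread(f'pics/{c}0.png'),cv2.COLOR_BGR2RGB) for c in('scene','top')}
f=frame([476,231,0],np.radians(67-90)); g=frame([751,-77,0],np.radians(1))
S=scoopsegs(f)
G=postsegs(g)
a=overlay('scene',ims['scene'],S,(380,190,480,290),4,'a.png');b=overlay('top',ims['top'],S,(190,160,290,260),4,'b.png')
save(np.hstack([a,b]),'ovs.png')
a=overlay('scene',ims['scene'],G,(250,190,350,350),3,'a.png');b=overlay('top',ims['top'],G,(280,70,380,230),3,'b.png')
save(np.hstack([a,b]),'ovp.png')
E
sleep 1
```

```text
(no output)
```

View pics/ovs.png

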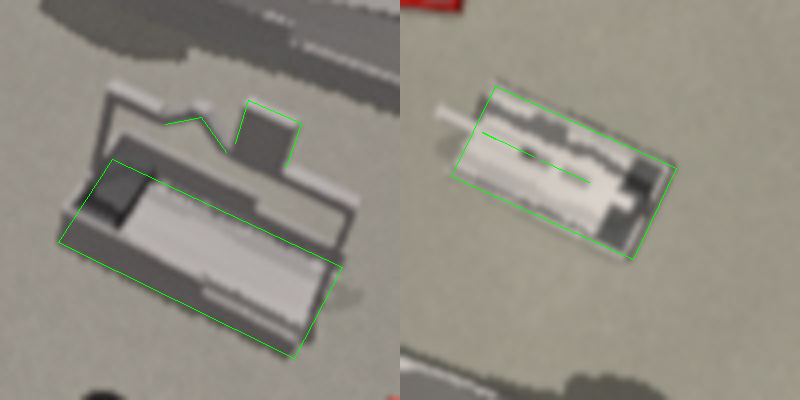

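View pics/ovp.png

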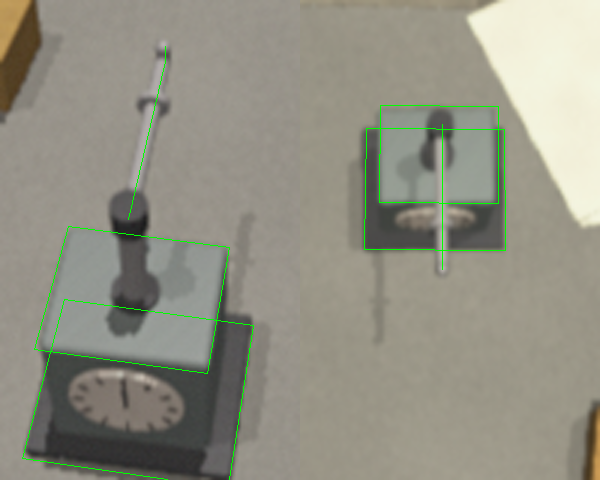

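The overlays fit in both views: the scoop's notch, tab and tray outline, and the post's housing, arm and tip at scene (304,207). Now to grasp.

```bash
cat >> h.py <<'E'
from scipy.spatial.transform import Rotation as Ro
def rot(phi): # tool x down, tool y at world yaw phi
    x=np.array([0,0,-1.]);y=np.array([np.cos(phi),np.sin(phi),0]);z=np.cross(x,y)
    return Ro.from_matrix(np.array([x,y,z]).T).as_rotvec()
GY=40; GZ=152
def tcp(o,yaw): # TCP for scoop origin o, yaw
    return frame(o,yaw)((0,GY,GZ-19))
E
python3 - <<'E'
from h import *
np.set_printoptions(precision=2,suppress=True)
print(Ro.from_rotvec(robot.observe()['tcp_rot']).as_matrix())
for flip in (0,np.pi):
  y=np.radians(-23)
  for o,yy in (([476,231,150],y),([476,231,0],y),([530,-79,185],np.radians(1)),([626,-79,180],np.radians(1)),([626,-79,50],np.radians(1))):
    print(flip,tcp(o,yy),kin.ik(tcp(o,yy),rot(yy+flip)))
E
```

```text
[[ 0.    0.28  0.96]
 [ 0.    0.96 -0.28]
 [-1.    0.    0.  ]]
0 [491.63 267.82 283.  ] [-0.96  0.23  0.48  1.73 -0.11  1.21 -0.85]
0 [491.63 267.82 133.  ] [-0.94  0.39  0.48  1.9  -0.22  0.91 -0.76]
0 [529.3  -39.01 318.  ] [-0.67  0.16  0.78  1.76 -0.12  1.27  0.16]
0 [625.3  -39.01 313.  ] [-0.53  0.38  0.74  1.54 -0.26  1.33  0.25]
0 [625.3  -39.01 183.  ] [-0.49  0.48  0.68  1.7  -0.34  1.08  0.31]
3.141592653589793 [491.63 267.82 283.  ] [-0.54  0.23 -0.02  1.7   0.01  1.21  2.18]
3.141592653589793 [491.63 267.82 133.  ] [-0.47  0.38 -0.11  1.86  0.05  0.9   2.13]
3.141592653589793 [529.3  -39.01 318.  ] [-1.08  0.33  1.38  1.77 -0.34  1.32 -2.74]
3.141592653589793 [625.3  -39.01 313.  ] [-0.84  0.63  1.35  1.55 -0.61  1.46 -2.58]
3.141592653589793 [625.3  -39.01 183.  ] [-0.82  0.81  1.35  1.71 -0.82  1.31 -2.43]
```

```bash
python3 - <<'E'
from h import *
np.set_printoptions(precision=2,suppress=True)
y=np.radians(-23)
o=robot.observe()['tcp_pos'];robot.servo_line([o[0],o[1],330],feed=250)
robot.movep(tcp([476,231,150],y),rot(y))
robot.hold(.3)
s=robot.observe();print(s['t'],s['contact_force'],s['wrist_torque'],s['tcp_pos'])
robot.servo_line(tcp([476,231,0],y),feed=150)
save(viewer.read_camera('scene'),'g1.png');save(viewer.read_camera('top'),'g1t.png')
i=cv2.imread('pics/g1.png')[150:300,380:530];j=cv2.imread('pics/g1t.png')[150:270,170:290]
cv2.imwrite('pics/g1c.png',np.hstack([cv2.resize(i,(400,400)),cv2.resize(j,(400,400))]))
s=robot.observe();print(s['t'],s['contact_force'],s['tcp_pos'])
E
```

```text
3.6833 [ 0.54 -0.84  0.52] [-0.1   0.05  0.01] [491.43 268.32 282.95]
4.9333 [-0.24  0.26 -0.15] [492.28 268.19 133.99]
```

```bash
sleep 1
```

```text
(no output)
```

View pics/g1c.png

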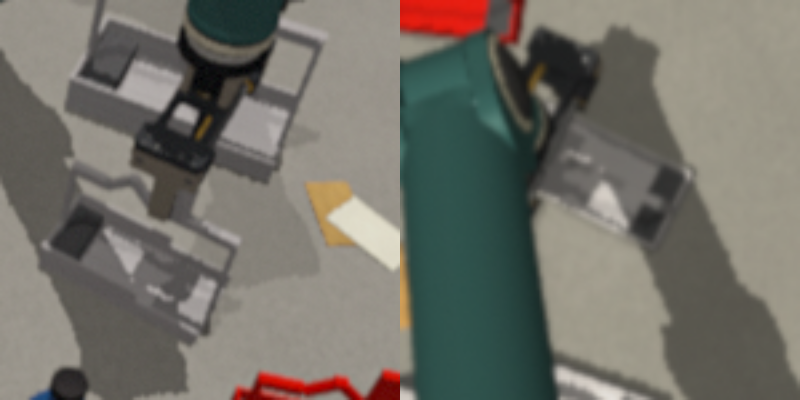

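The near finger is over the tab in crop at (162,195), with the tray clear. I'll grip and lift.

```bash
python3 - <<'E'
from h import *
np.set_printoptions(precision=2,suppress=True)
y=np.radians(-23)
grip(0.0,10); s=robot.observe();print(s['t'],s['grip_width'],s['contact_force'])
grip(0.0,60); s=robot.observe();print(s['t'],s['grip_width'],s['contact_force'])
robot.servo_line(tcp([476,231,60],y),feed=60)
robot.servo_line(tcp([476,231,180],y),feed=120)
robot.hold(.5)
for _ in range(3):
    s=robot.observe();print(s['t'],s['grip_width'],s['contact_force'],s['wrist_torque'],s['tcp_pos']);robot.hold(.1)
f=frame([476,231,180],y)
for c,b in(('scene',(380,130,530,280)),('top',(150,150,300,300))):
    im=viewer.read_camera(c);overlay(c,im,scoopsegs(f),b,2.6,'l_'+c+'.png')
    for n in('scoop_notch','scoop'):
        for d in viewer.pinpoint(n,c)[:3]: print(c,n,d['confidence'],toworld(c,d['at']))
i=cv2.imread('pics/l_scene.png');j=cv2.imread('pics/l_top.png');cv2.imwrite('pics/l.png',np.hstack([i,j]))
E
```

```text
6.1417 0.10434823161167055 [-0.76 -0.2   0.21]
6.3583 0.0901147712292329 [-1.14 -0.27 -0.31]
9.1583 0.09116986636074363 [ 0.16  0.66 -3.52] [ 0.09 -0.02 -0.01] [491.6  267.79 312.93]
9.2583 0.09098458779118344 [-0.4  -0.19 -2.87] [0.07 0.05 0.02] [491.64 267.8  313.  ]
9.3583 0.09039793156141675 [ 0.   -0.33 -3.56] [0.09 0.04 0.04] [491.64 267.82 313.01]
scene scoop_notch 0.96 [212.35 275.57 176.78]
scene scoop_notch 0.7 [676.63 409.46 128.53]
scene scoop_notch 0.63 [478.92 229.61 307.9 ]
scene scoop 0.97 [674.69 409.68   2.9 ]
scene scoop 0.96 [218.25 276.11  -1.42]
scene scoop 0.75 [476.18 230.34 178.2 ]
top scoop_notch 0.69 [ 621.58 -416.2    -1.77]
top scoop_notch 0.66 [475.93 231.36 305.93]
top scoop_notch 0.65 [678.99 412.6  129.17]
top scoop 0.89 [677.45 409.89   0.56]
top scoop 0.66 [480.76 236.2  176.33]
top scoop 0.64 [222.36 278.09   0.51]
```

```bash
sleep 1
```

```text
(no output)
```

View pics/l.png

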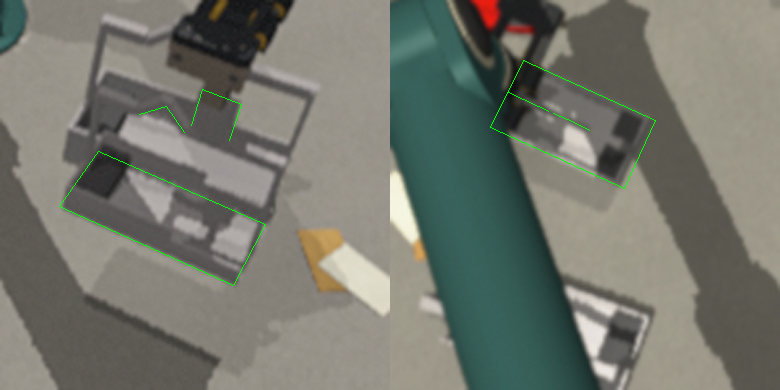

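It is level at the lift, weighs about 3.3 N (expected sink about 27 mm), and the overlay fits. I'll carry it to just before the arm tip and check.

```bash
python3 - <<'E'
from h import *
np.set_printoptions(precision=2,suppress=True)
y=np.radians(1);o=[525,-79,180]
robot.servo_line(tcp(o,y),feed=110,rotation=rot(y))
robot.hold(.4)
for _ in range(3):
    s=robot.observe();print(s['t'],s['contact_force'],s['wrist_torque'],s['tcp_pos']);robot.hold(.1)
f=frame(o,y);g=frame([751,-77,0],np.radians(1))
for c,b in(('scene',(240,130,390,280)),('top',(240,90,390,240))):
    im=viewer.read_camera(c);overlay(c,im,scoopsegs(f)+postsegs(g)[:2],b,2.6,'m_'+c+'.png')
    for n in('scoop_notch','scoop','hook_seat'):
        for d in viewer.pinpoint(n,c)[:4]: print(c,n,d['confidence'],toworld(c,d['at']))
i=cv2.imread('pics/m_scene.png');j=cv2.imread('pics/m_top.png');cv2.imwrite('pics/m.png',np.hstack([i,j]))
E
```

```text
13.1167 [-0.3   0.27 -3.86] [0.1  0.02 0.02] [524.26 -39.03 312.97]
13.2167 [-0.08 -0.43 -3.85] [0.03 0.09 0.01] [524.31 -39.01 313.02]
13.3167 [-0.14  0.36 -3.92] [ 0.1   0.11 -0.01] [524.29 -39.02 312.98]
scene scoop_notch 0.94 [526.46 -80.7  307.58]
scene scoop_notch 0.84 [677.2  408.7  133.64]
scene scoop_notch 0.63 [211.74 275.07 176.32]
scene scoop 0.94 [676.5  406.43   3.36]
scene scoop 0.72 [217.66 274.8   -1.11]
scene scoop 0.6 [523.55 -75.77 180.  ]
scene hook_seat 0.85 [623.63 -83.12 254.53]
top scoop_notch 0.88 [522.37 -80.11 306.72]
top scoop_notch 0.85 [213.44 277.64 179.05]
top scoop_notch 0.55 [678.92 408.79 126.25]
top scoop 0.92 [222.47 277.38  -2.1 ]
top scoop 0.88 [527.82 -77.56 179.21]
top scoop 0.57 [679.49 411.34   1.8 ]
```

```bash
sleep 1
```

```text
(no output)
```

View pics/m.png

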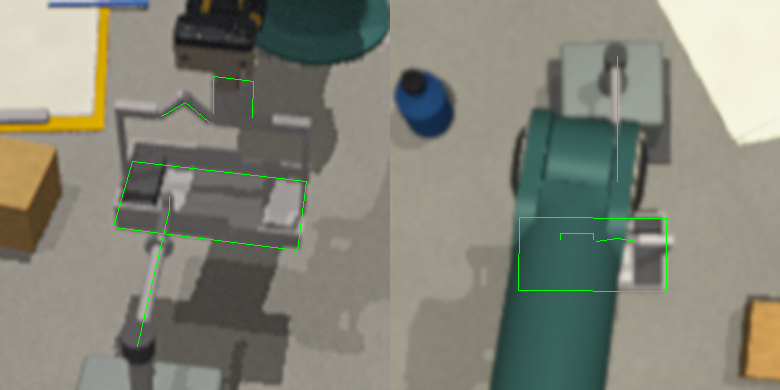

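```bash
python3 - <<'E'
from h import *
np.set_printoptions(precision=2,suppress=True)
y=np.radians(1)
robot.servo_line(tcp([575,-79.5,180],y),feed=60)
s=robot.observe();print(s['t'],s['contact_force'],s['tcp_pos'])
o=[625.5,-79.5,180]
robot.servo_line(tcp(o,y),feed=45)
s=robot.observe();print(s['t'],s['contact_force'],s['tcp_pos'])
f=frame(o,y);g=frame([751,-77,0],np.radians(1))
for c,b in(('scene',(230,130,380,280)),('top',(240,70,390,220))):
    im=viewer.read_camera(c);overlay(c,im,[],b,2.6,'m_'+c+'.png')
    for n in('scoop_notch','hook_seat'):
        for d in viewer.pinpoint(n,c)[:4]: print(c,n,d['confidence'],toworld(c,d['at']))
i=cv2.imread('pics/m_scene.png');j=cv2.imread('pics/m_top.png');cv2.imwrite('pics/n.png',np.hstack([i,j]))
E
```

```text
14.8 [-0.7  -0.48 -3.32] [573.98 -39.6  312.94]
16.075 [-0.4  -0.1  -3.78] [624.56 -39.54 313.09]
scene scoop_notch 0.82 [627.52 -80.68 307.44]
scene scoop_notch 0.71 [211.33 275.47 180.13]
scene scoop_notch 0.69 [675.01 407.03 132.87]
scene hook_seat 0.83 [621.32 -78.53 253.92]
top scoop_notch 0.74 [623.61 -76.9  307.32]
top scoop_notch 0.6 [215.51 275.39 178.18]
top hook_seat 0.51 [628.04 -77.19 254.48]
```

```bash
sleep 1
```

```text
(no output)
```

View pics/n.png

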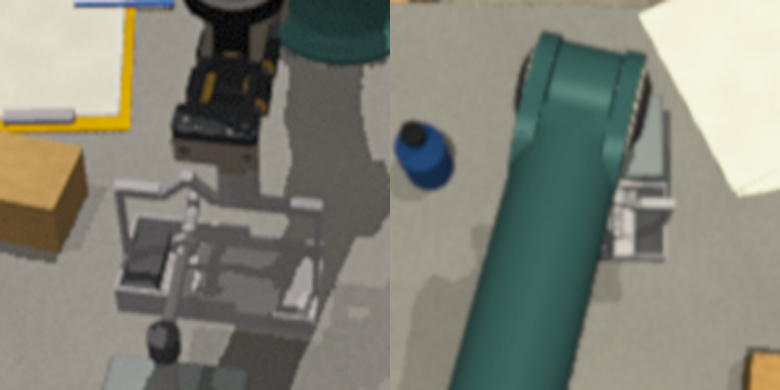

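The arm passes through the bail window, with the tip at crop (192,200) under the notch apex at (188,180) and no contact force. Now I ease it down.

```bash
python3 - <<'E'
from h import *
np.set_printoptions(precision=2,suppress=True)
y=np.radians(1)
robot.servo_line(tcp([625.5,-79,132],y),feed=40)
def F():
    a=[]
    for _ in range(4): a.append(robot.observe()['contact_force']);robot.hold(.03)
    return np.mean(a,0)
print(132,F())
for z in (122,112,106,102,99):
    robot.servo_line(tcp([625.5,-79,z],y),feed=20)
    s=robot.observe();print(z,s['t'],F(),s['wrist_torque'],s['tcp_pos'])
im=viewer.read_camera('scene');overlay('scene',im,[],(230,130,380,280),4,'p.png')
for n in('scoop_notch','hook_seat'):
    for d in viewer.pinpoint(n,'scene')[:3]: print(n,d['confidence'],toworld('scene',d['at']))
E
```

```text
132 [-0.45  0.26 -3.71]
122 18.5083 [ 0.09 -0.08 -2.73] [-0.11  0.05 -0.04] [624.85 -39.13 255.08]
112 19.2917 [ 0.22 -0.53 -1.45] [-0.2   0.08  0.04] [624.89 -39.13 245.09]
106 19.875 [ 0.4  -0.73 -0.99] [-0.22  0.05 -0.03] [624.86 -39.05 238.95]
102 20.3583 [ 0.52 -1.27 -0.7 ] [-0.36 -0.06  0.02] [624.86 -39.09 234.92]
99 20.7917 [ 0.17 -1.3  -0.16] [-0.37 -0.02  0.03] [624.82 -39.04 231.91]
scoop_notch 0.92 [675.85 409.52 130.83]
scoop_notch 0.65 [213.15 274.68 177.94]
scoop_notch 0.56 [626.35 -83.39 231.93]
hook_seat 0.8 [625.27 -79.5  230.59]
```

```bash
sleep 1
```

```text
(no output)
```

View pics/p.png

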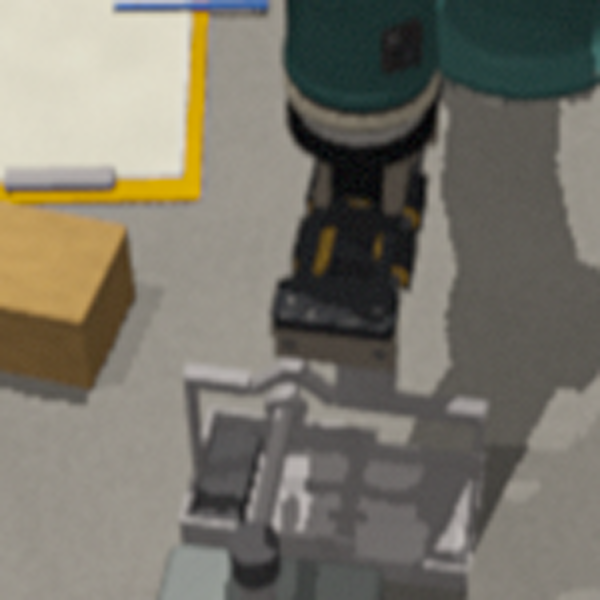

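```bash
cat >> h.py <<'E'
def F(n=8):
    a=[];w=[]
    for _ in range(n):
        s=robot.observe();a.append(s['contact_force']);w.append(s['wrist_torque']);robot.hold(.03)
    return np.mean(a,0),np.mean(w,0)
E
python3 - <<'E'
from h import *
np.set_printoptions(precision=2,suppress=True)
y=np.radians(1)
for yy,z in ((-79,98),(-79.8,98),(-80.6,97.5),(-81.4,97.5)):
    robot.servo_line(tcp([625.5,yy,z],y),feed=10)
    f,w=F();print(yy,z,robot.observe()['t'],f,w)
    if f[1]>-0.2: break
E
```

```text
-79 98 21.5917 [ 0.36 -1.47 -0.2 ] [-0.42 -0.    0.03]
-79.8 98 22.1083 [ 0.2  -0.96 -0.22] [-0.26 -0.    0.01]
-80.6 97.5 22.625 [0.12 1.07 0.  ] [0.2  0.03 0.01]
```

```bash
python3 - <<'E'
from h import *
np.set_printoptions(precision=2,suppress=True)
y=np.radians(1)
for yy,z in ((-80.2,97.5),(-80.2,96.5)):
    robot.servo_line(tcp([625.5,yy,z],y),feed=10)
    f,w=F(12);print(yy,z,robot.observe()['t'],f,w)
E
```

```text
-80.2 97.5 23.275 [ 0.18  1.03 -0.08] [0.2  0.03 0.01]
-80.2 96.5 23.925 [ 0.33  1.21 -0.15] [0.25 0.02 0.02]
```

```bash
python3 - <<'E'
from h import *
np.set_printoptions(precision=2,suppress=True)
y=np.radians(1)
for yy in (-79.9,-79.6,-79.3,-79.0):
    robot.servo_line(tcp([625.5,yy,96.5],y),feed=10)
    f,w=F(12);print(yy,robot.observe()['t'],f,w)
    if f[1]<0.4: break
for c,b in (('scene',(230,130,380,280)),):
  im=viewer.read_camera(c);overlay(c,im,scoopsegs(frame([625.5,yy,96.5],y))+postsegs(frame([751,-77,0],y),30)[:2],b,4,'q.png')
E
```

```text
-79.9 24.575 [ 0.22  0.78 -0.21] [0.11 0.01 0.01]
-79.6 25.225 [ 0.17 -0.01 -0.2 ] [-0.15  0.01  0.02]
```

```bash
sleep 1
```

```text
(no output)
```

View pics/q.png

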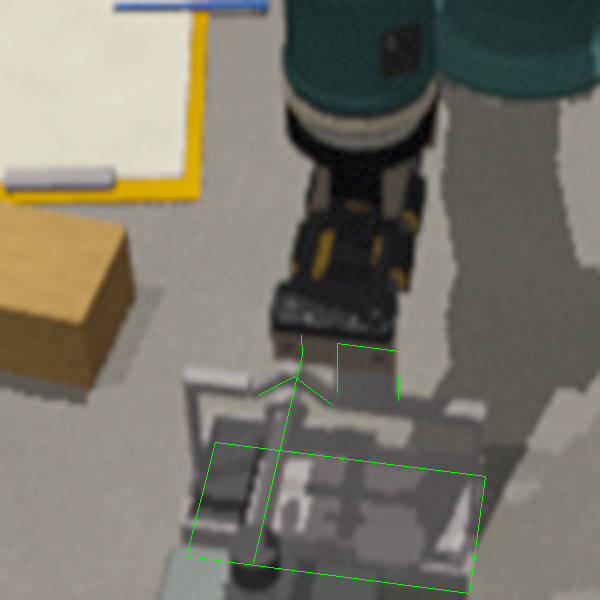

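Lateral force is now zero. I'll settle the last fraction of weight, then relax the grip in stages.

```bash
python3 - <<'E'
from h import *
np.set_printoptions(precision=2,suppress=True)
y=np.radians(1)
robot.servo_line(tcp([625.5,-79.6,95.5],y),feed=8)
f,w=F(10);print(robot.observe()['t'],f,w)
for n in (30,15,8,5,3):
    grip(0.0,n);robot.hold(.15);s=robot.observe()
    print(n,s['t'],s['grip_width'],s['contact_force'],s['wrist_torque'])
f,w=F(10);print(robot.observe()['t'],f,w)
im=viewer.read_camera('scene');overlay('scene',im,[],(230,130,380,280),4,'r.png')
for n in('scoop_notch','hook_seat'):
    for d in viewer.pinpoint(n,'scene')[:3]: print(n,d['confidence'],toworld('scene',d['at']))
E
```

```text
25.8833 [ 0.05 -0.73  0.18] [-0.27  0.02  0.02]
30 26.25 0.10120787913896079 [ 0.32 -1.41 -0.21] [-0.3   0.04  0.  ]
15 26.6167 0.10097342926652053 [ 0.93 -1.21  0.47] [-0.32  0.04  0.02]
8 26.9833 0.10770379616169529 [ 0.19 -0.94  0.01] [-0.35  0.04 -0.03]
5 27.35 0.10504097306945184 [ 0.16 -1.08  0.54] [-0.24  0.11  0.02]
3 27.7167 0.10907054700761151 [-0.92 -0.24  0.22] [-0.17  0.09  0.02]
28.05 [-0.3  -0.36 -0.  ] [-0.19  0.1  -0.02]
scoop_notch 0.96 [676.04 409.44 131.61]
scoop_notch 0.84 [213.21 274.7  176.81]
scoop_notch 0.75 [627.   -82.51 224.89]
hook_seat 0.83 [623.25 -81.59 222.32]
```

```bash
sleep 1
```

```text
(no output)
```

View pics/r.png

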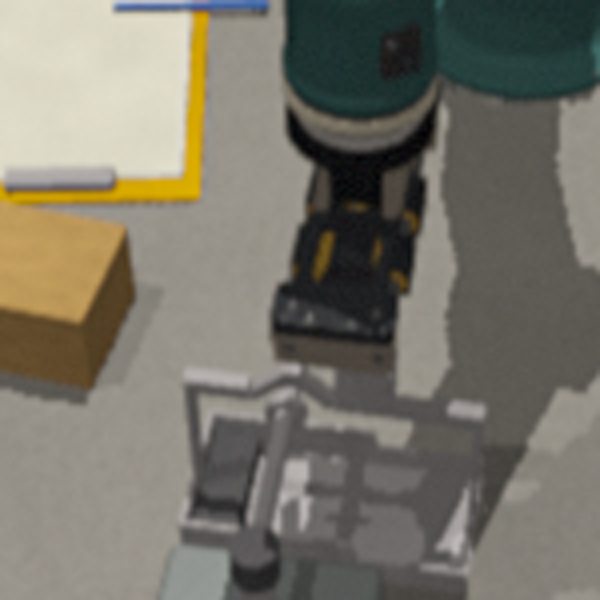

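At 3 N grip the vertical force is about 0, and both notch and seat sit near z 224 (about 31 mm sunk). I'll open in small steps.

```bash
python3 - <<'E'
from h import *
np.set_printoptions(precision=2,suppress=True)
w0=robot.observe()['grip_width']
for w in (.10,.11,.115,.12,.125,.13,.14,.15,.17,.2):
    grip(w,3);robot.hold(.15);s=robot.observe()
    print(w,s['t'],s['grip_width'],s['contact_force'],s['wrist_torque'])
robot.hold(.3)
im=viewer.read_camera('scene');overlay('scene',im,[],(230,130,380,280),4,'s.png')
for n in('scoop_notch','hook_seat'):
    for d in viewer.pinpoint(n,'scene')[:3]: print(n,d['confidence'],toworld('scene',d['at']))
E
```

```text
0.1 28.5667 0.10952322142127778 [-0.41 -0.06  0.13] [-0.13  0.12  0.02]
0.11 28.9333 0.10956729302472278 [ 0.1  -0.63 -0.38] [-0.06  0.03  0.04]
0.115 29.3 0.1169973076456437 [0.32 0.05 0.45] [-0.05  0.05 -0.01]
0.12 29.6667 0.12070531183209868 [-0.41 -0.23 -0.17] [-0.11  0.11 -0.04]
0.125 30.0333 0.12398341220394099 [-0.46  0.18 -0.68] [-0.09  0.07  0.03]
0.13 30.4 0.12887452039261754 [ 0.37 -0.41  0.28] [-0.09  0.08  0.05]
0.14 30.7667 0.1413392973304542 [ 0.79  0.05 -0.38] [-0.13  0.03  0.  ]
0.15 31.1333 0.14868366814479106 [ 0.11  1.11 -0.81] [-0.09  0.05 -0.02]
0.17 31.5167 0.1686555515186895 [ 0.7   0.42 -0.36] [-0.1   0.09 -0.07]
0.2 31.9167 0.20126823211536188 [ 0.15 -0.21  0.69] [-0.05  0.03  0.01]
scoop_notch 0.82 [678.34 408.62 129.94]
scoop_notch 0.56 [214.35 276.7  178.88]
hook_seat 0.72 [620.34 -79.85 222.91]
```

```bash
sleep 1
```

```text
(no output)
```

View pics/s.png

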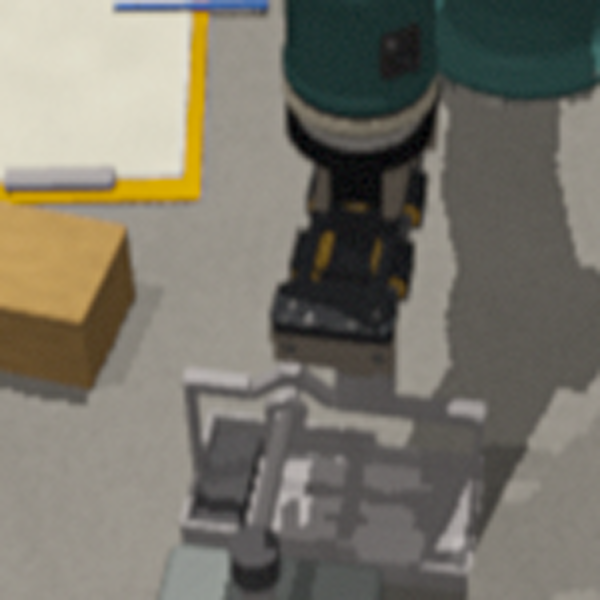

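```bash
python3 - <<'E'
from h import *
np.set_printoptions(precision=2,suppress=True)
for w in (.27,.35,.42): grip(w,3)
robot.hold(.2)
p=robot.observe()['tcp_pos']
robot.servo_line([p[0],p[1],p[2]+70],feed=40)
s=robot.observe();print(s['t'],s['contact_force'])
robot.servo_line([p[0]-100,p[1]+200,p[2]+150],feed=150)
robot.hold(.5)
for c,b in(('scene',(230,130,380,280)),('top',(250,70,400,220))):
    im=viewer.read_camera(c);save(im,'fin_'+c+'.png');overlay(c,im,[],b,2.6,'m_'+c+'.png')
    for n in('scoop_notch','scoop','scoop_tab','hook_seat','flask','can','carton'):
        for d in viewer.pinpoint(n,c)[:4]: print(c,n,round(d['confidence'],2),toworld(c,d['at']))
i=cv2.imread('pics/m_scene.png');j=cv2.imread('pics/m_top.png');cv2.imwrite('pics/t.png',np.hstack([i,j]))
print(robot.observe()['t'])
E
```

```text
35.4 [-0.41  0.2  -0.55]
scene scoop_notch 0.9 [214.45 274.48 179.91]
scene scoop_notch 0.62 [676.08 406.4  132.27]
scene scoop_notch 0.56 [627.75 -84.72 225.74]
scene scoop 0.89 [213.74 275.5   -5.4 ]
scene scoop 0.69 [675.77 407.34   0.65]
scene scoop 0.63 [626.48 -78.28  96.5 ]
scene scoop_tab 0.76 [625.16 -35.34 246.19]
scene scoop_tab 0.76 [675.94 454.74 155.79]
scene scoop_tab 0.57 [238.16 339.37 215.  ]
scene hook_seat 0.62 [622.46 -80.71 222.22]
scene flask 0.86 [736.96 176.84   2.96]
scene can 0.62 [ 621.15 -426.79   -4.89]
scene carton 0.63 [ 424.46 -334.1    -1.46]
top scoop_notch 0.94 [625.19 -78.06 226.78]
top scoop_notch 0.7 [676.4  408.54 128.98]
top scoop_notch 0.6 [214.52 275.77 179.68]
top scoop 0.97 [678.35 410.91   0.37]
top scoop 0.86 [626.58 -80.21  96.19]
top scoop 0.64 [219.97 280.02  -2.79]
top scoop_tab 0.94 [681.86 458.08 153.41]
top scoop_tab 0.73 [236.31 335.93 214.11]
top scoop_tab 0.71 [625.58 -36.34 252.35]
top hook_seat 0.48 [628.51 -76.41 219.41]
top flask 0.76 [737.16 180.75   1.68]
top can 0.6 [ 621.86 -417.9    -4.76]
top carton 0.78 [ 431.66 -332.2    -1.73]
top carton 0.2 [750.47 -74.81   0.34]
38.4333
```

```bash
sleep 1
```

```text
(no output)
```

View pics/t.png

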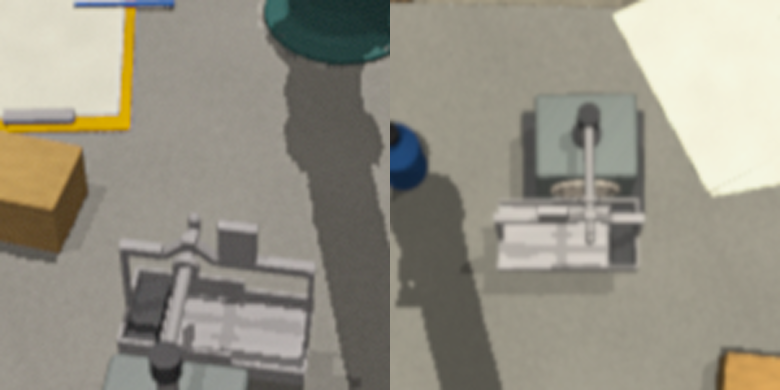

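The scoop hangs in the notch with the tip at scene crop (193,222) beyond the bail and the gripper away. One scene tab height (246 against an expected 252) hints at tilt, so I'll check level and stillness with an overlay.

```bash
python3 - <<'E'
from h import *
a=viewer.read_camera('scene').astype(int);robot.hold(.5);b=viewer.read_camera('scene')
print('diff',abs(a-b)[190:300,260:360].max(), abs(a-b)[190:300,260:360].mean())
f0=frame([626,-79.8,0],np.radians(1))
out=[]
for t in (0,0.1):
    R=Ro.from_rotvec([t,0,0]).as_matrix()
    f=lambda p:f0(R@(np.array(p,float)-[0,0,128.5])+[0,0,225])
    E=[(f((0,-60,127)),f((0,-22,127))),(f((0,62,127)),f((0,105,127)))]
    out.append(overlay('scene',b,scoopsegs(f)+E,(265,200,365,300),4,'x.png'))
save(np.hstack(out),'lev.png')
E
```

```text
diff 8 0.9063636363636364
```

```bash
sleep 1
```

```text
(no output)
```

View pics/lev.png

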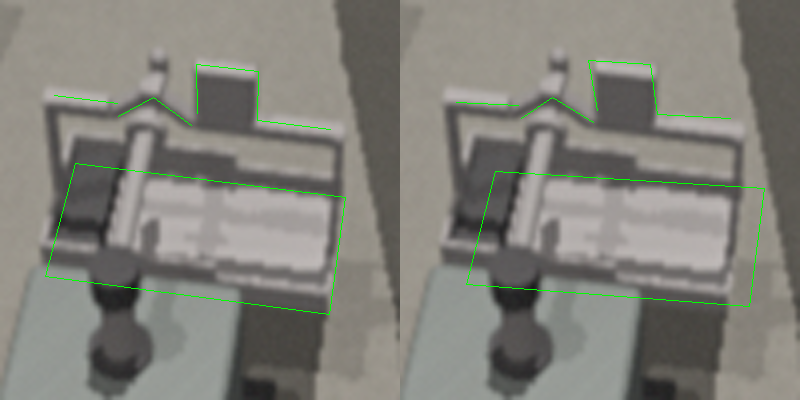

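The level model (left) fits the tab, bar and tray; the 0.1 rad model (right) clearly does not. There is no motion between the two pictures, so I'm handing in.

```bash
python3 - <<'E'
from h import *
robot.job_done();print(robot.observe()['t'])
E
```

```text
the job is handed in; nothing more can be done
the job is handed in; nothing more can be done
```

The small steel scoop is hanging level and still on the weighing post's arm, and I handed the job in at about 39 s; no verdict was reported.

I gripped it by the tab and lifted it level. I then threaded its bail over the arm tip, lowered it until the wrist carried about 0 N, and relaxed the grip in stages before backing off.

**Last checks:**
- **Position:** the notch was within about 4 mm of the seat point by the overlay and most of the detections.
- **Sink:** the arm had sunk about 30 mm, against the required 15 mm.
- **Level and still:** the level overlay fitted and a 0.1 rad tilt clearly did not. Two pictures 0.5 s apart showed only noise.
- **Bystanders:** the flask, can and carton were within a few millimetres of where they started.

**Checks that disagreed:**
- One scene-camera reading put the tab 6 mm low, which would mean about 0.13 rad of tilt. The top camera and the overlay did not support it.
- The top camera's seat height came out about 7 mm below its notch height, outside the 6 mm limit. I put this down to detector error, since the scene camera gave about 3.5 mm.

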